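# Unlock the low strongbox at the workshop desk

### The arm

A 6-joint arm with a two-finger parallel gripper is mounted at the origin on the work surface. World frame = base frame: x ahead of the robot, y to its left, z up, the work surface at z = 0. Lengths are in mm, angles in rad, forces in N, time in s.
With the tool pointing down it reaches from about 275 to 1000 mm from the base axis. Payload 8.4 kg.
Tool frame: the origin (TCP) lies on the centre line of the jaws, within the pads' length; the fingertips stand ctrl.tips_ahead ahead of it and the grasp point (between the pads) lies 8 mm behind it (ctrl.tips_ahead is the distance from the TCP to the fingertips, in mm); z points along the fingers, x is the direction in which the jaws open and shut, and the axes are right-handed (so a half turn about z gives the same grasp; the last joint's range is limited). The gripper opens to 85 mm and grips with 20 to 120 N. Pads are 22 mm wide; open, the fingers measure 114 mm over their backs; the gripper's body (76 mm by 85 mm) begins 54 mm behind the grasp point. The pads swing forward as they close: fully open they stand 13 mm farther back than shut.
Start: joints at [1.145, 0.353, 1.633, -0, 1.155, -0.002], TCP at [257.016, 569.711, 242.281] pointing down, gripper open.
Joint ranges: [-2.63, 2.63], [-0.92, 2.1], [0.06, 2.66], [-1.3, 4.44], [0, 2.69], [-3.02, 3.02]. Speed limits (rad/s): [2.22, 2.22, 2.79, 3.14, 3.14, 3.14].

### API

Orientations are given as a unit quaternion [x, y, z, w].
In Python, from cell import ctrl, cams, workorder gives the robot as it stands. The module is installed in compiled form; this text tells all that it offers.
- The arm moves only by the shell command python3 -m crank 'ROWS' [OPENING] [FORCE]. ROWS is JSON, a list of rows, each a list of 4 numbers: the shift along the tool's x, y, z in units of 30 mm (1.0 is 30 mm), then the turn about the tool's z in units of 5 degrees (1.0 is 5 degrees). A call has 1 to 12 rows; each row shifts and turns the pose as measured when the row begins, along the tool's axes as they then stand; what a row does not reach is not made up. A row lasts 1/10 s, in which the tool goes at most 50 mm and 8.59 degrees, less where a joint would pass 70% of its speed; a pose out of reach is approached as far as the arm can. A call is refused whole if a number of a shift passes 1 or a number of a turn 1, either way. A call with a gripper value outside its range is refused whole. OPENING is the closure, from 0 (fully open) to 1 (shut), set as the call begins (- or left out, the last holds). The fingers move at their own pace and stop on an object; FORCE is the grip in N (left out, the last holds). Time passes only in rows, so rows that do not move let the fingers close. It gives the time, the measured TCP pose, the force and the opening at its end, in the units of the state.
- ctrl.state(): the state, without advancing time (a new reading comes with each control period).
- cams.get_image(name): name is "side" or "top" or "wrist"; returns a dict with "color" (420x560x3 uint8, red, green, blue), "depth" (420x560 float32, mm along the optical axis (not along the pixel's ray), 0 where there is no reading), "fx", "fy", "cx", "cy" (pixels), "eye" and "attitude" of the camera in the world. Camera axes: x right, y down, z forward; pixel columns grow to the right and rows downward; lengths in mm; the calibration is good to about 2 mm. A picture is of the moment at which its call begins.
- workorder.sign_off(): hands the job in, once; it reports no verdict.
The state is a dict: "clock": time; "joint_pos": joint angles; "qvel": joint speeds; "joint_torque": joint torques, N m; "tcp_pos": TCP position; "ee_rot": TCP orientation; "wrist_force": force on the tool from outside, world axes, zero at the start; "wrist_torque": the same for the moment, N m; "finger_gap": finger opening in mm.
Only numpy, scipy, OpenCV 4.12 (cv2) and the standard library are available. Lean on these libraries where they do the work, as an engineer would, in place of code of your own. Each camera call takes 0.05 s, during which the arm holds its last target.

### The job

On the lower, broader of the two grey strongboxes, turn the numbered dial to 4 so that its number 4 stands at the white index mark and the steel shackle comes free. Then lift the shackle out of the lock and set it down in the plywood tray (put it down, do not drop it), leaving the dial on 4. Leave the dial of the other, taller box as it is.

Things in the scene. Friction and masses are not known exactly. Their poses are not given: they have to be found in the camera images.
- dial (a joint): Dial of the low box, numbers 0 to 9 clockwise, 36 deg apart. Value = 0.628 x the number at the index (4: 2.513), growing as it turns counterclockwise seen from above. Starts at 1.1 to 1.86: turn it 0.65 to 1.4 rad counterclockwise, in one grasp; light friction, stays where left. Index: white T on the plate, robot side. At 4 (within 12 deg) a notch in the rim frees the shackle's tab.
- dial_grip (a point): Where to hold the dial's upright aluminium bar (38 x 14 x 34 mm high): on the dial's axis, 10 mm below the bar's top, 24 mm above the black disc (92 mm across), 120 mm above the table. Turns with the dial: x along the bar, -x towards number 0 (dark stripe), z up. The low box is fixed, grey, 170 x 220 x 60 mm high; its dark lock plate adds 20 mm.
- shackle_grip (a point): Middle of the crossbar (60 x 14 x 10 mm) of the low box's loose steel shackle (0.1 to 0.23 kg), an upside-down U along its own y, z up; 5 mm below its top, 55 mm above its feet, 95 mm from the dial's axis. Legs 20 mm deep in plate holes; crossbar 30 mm clear of the plate. A tab reaches 28 mm in +y under the dial. Freed, it lifts straight up; 50 mm clears. It can stand on its feet.
- tray: Shallow fixed plywood tray, empty: 162 mm along its x, 212 mm along its y, 18 mm high, walls and floor 6 mm thick. Origin: centre of its underside, on the table.
- dial2_zero (a point): Number 0 on the other box's dial, 26 mm from that dial's axis, 136 mm above the table. A fixed bystander, taller and narrower (135 x 200 x 100 mm high), same grey paint, with the same plate, dial and shackle on top (170 mm high in all). Not to be turned. Bottle, mug and screwdriver lie beyond the boxes.
Things that resemble listed ones, but are neither listed nor needed, are in the scene too. There is more than one size of the part that bears shackle_grip; the job needs the largest.

How it is judged (in metres and radians):
On the way, in this order (a step that is already met when the one before it is completed fails the run):
1. the dial is on 4 (within 12 degrees) while the shackle still sits in the lock (value of joint dial between 2.303 and 2.723 rad and distance between shackle_grip and dial_grip below 0.105 m and z of shackle_grip in the frame of dial_grip between -0.02 and 0.01 m), for 0.2 s.
2. the shackle is lifted clear of the lock (z of shackle_grip in the frame of dial_grip above 0.04 m), for 0.1 s.
3. the shackle is brought down in the tray still in the gripper, not dropped (x of shackle_grip in the frame of tray between -0.085 and 0.085 m and y of shackle_grip in the frame of tray between -0.11 and 0.11 m and z of shackle_grip in the frame of tray below 0.09 m and distance between the grasp point and shackle_grip below 0.05 m), for 0.1 s.
At the end, for the whole second after the job is handed in: The shackle rests in the plywood tray, standing or lying (middle of its crossbar within 85 mm of the tray's centre along the tray's x and 110 mm along its y, less than 75 mm above the table); the low box's dial is on 4, within 12 degrees (x of shackle_grip in the frame of tray between -0.085 and 0.085 m and y of shackle_grip in the frame of tray between -0.11 and 0.11 m and z of shackle_grip in the frame of tray below 0.075 m and value of joint dial between 2.303 and 2.723 rad); the robot touches nothing.
It fails at once if the dial of the other, taller box is turned (its number 0 moves more than 8 mm) (distance of dial2_zero from where it was at the start of the episode above 0.008 m).
It also fails if it takes over 45 s, if anything falls off the work surface, if the arm or the gripper's body presses on something with over 40 N, if the wrist force passes 120 N, or if a joint passes its speed limit or range.

## Working session

There is one attempt and no reset: what is moved stays moved. The work goes in short steps, Python scripts to look and compute and a shell command to move; the robot and the scene stay as the last step left them, time stands still between calls to the robot, and variables do not carry over. Pictures are saved under pics/ and viewed, and the job is handed in when it is done.

```bash
mkdir -p pics
cat > h.py <<'E'
import numpy as np,cv2
from cell import ctrl,cams,workorder
from scipy.spatial.transform import Rotation as R
def grab(n,f):
    im=cams.get_image(n); cv2.imwrite('pics/'+f+'.png',cv2.cvtColor(im['color'],cv2.COLOR_RGB2BGR)); np.save('pics/'+f+'_d.npy',im['depth'])
    import json; json.dump({k:np.array(im[k]).tolist() for k in('fx','fy','cx','cy','eye','attitude')},open('pics/'+f+'.json','w'));return im
def load(f):
    import json; m=json.load(open('pics/'+f+'.json')); m['depth']=np.load('pics/'+f+'_d.npy'); m['color']=cv2.imread('pics/'+f+'.png'); return m
def rot(m):
    a=np.array(m['attitude']); return R.from_quat(a).as_matrix() if a.size==4 else a.reshape(3,3)
def ray(m,u,v): return rot(m)@np.array([(u-m['cx'])/m['fx'],(v-m['cy'])/m['fy'],1])
def atz(m,u,v,z):
    d=ray(m,u,v); e=np.array(m['eye']); return e+d*(z-e[2])/d[2]
def dep(m,u,v): return np.array(m['eye'])+ray(m,u,v)*m['depth'][int(v),int(u)]
def crop(f,x0,y0,x1,y1,s,o):
    i=cv2.imread('pics/'+f+'.png')[y0:y1,x0:x1]; cv2.imwrite('pics/'+o+'.png',cv2.resize(i,None,fx=s,fy=s,interpolation=cv2.INTER_CUBIC))
E
python3 - <<'E'
from h import *
for n in('top','side','wrist'):
    m=grab(n,n+'0'); print(n,m['eye'],m['attitude'],m['fx'])
s=ctrl.state();print(s,ctrl.tips_ahead)
E
```

```text
top [ 440.27074703    9.171941   1138.11588646] [ 0.71474807 -0.69749663  0.04484371 -0.02495388] 451.81527497272003
side [  59.54894845 -702.50375332  679.71204722] [ 0.83465996 -0.26867344  0.13877594 -0.46032442] 515.2652301959719
wrist [191.98494098 598.05393533 373.20645158] [0.83168168 0.53712095 0.07597459 0.11846741] 359.74765844606515
{'clock': 0.15, 'joint_pos': array([ 1.14460459e+00,  3.53496849e-01,  1.63395324e+00,  2.38057532e-05,
        1.15520295e+00, -2.41954579e-03]), 'qvel': array([ 4.81488032e-05, -6.68536741e-04, -2.77084393e-03,  8.27688203e-05,
        9.13350097e-04,  9.99709938e-04]), 'joint_torque': array([ 2.94422316e-04, -6.05632210e+01, -3.42340958e+01, -1.42788899e-04,
        6.22095773e-03,  1.41056813e-05]), 'tcp_pos': array([256.86183888, 569.39620076, 241.73357424]), 'ee_rot': array([ 8.40003056e-01,  5.42581409e-01, -4.51944436e-04,  2.77438615e-04]), 'wrist_force': array([0.27810398, 0.3642129 , 0.26268468]), 'wrist_torque': array([ 0.01656826, -0.02240944,  0.03357874]), 'finger_gap': 85.10631623422567} 11.0
```

View pics/top0.png

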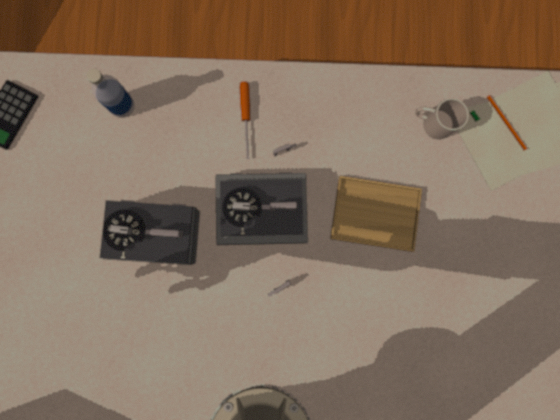

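View pics/side0.png

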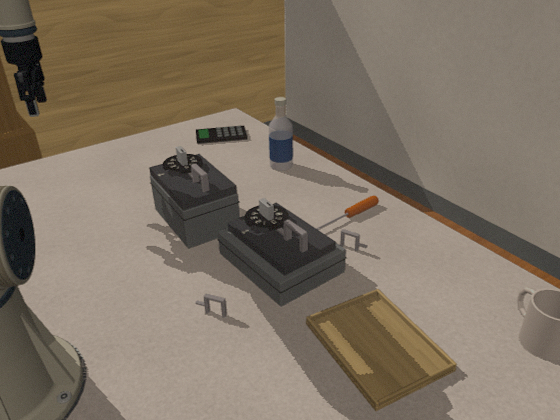

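The low box is the middle one in the top view (about 262,208), with the tall box to its left at (150,232) and the tray on the right at (376,213). I'll enlarge these next.

Run:
```python
from h import *
crop('top0',205,165,315,250,7,'c1'); crop('top0',320,165,430,260,6,'c2'); crop('side0',210,180,350,300,5.5,'c3')
```

```text
(no output)
```

View pics/c1.png

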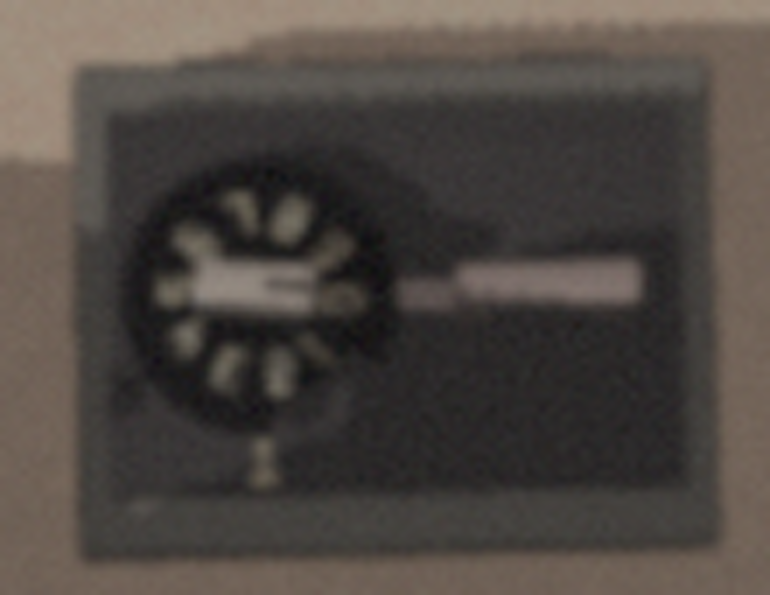

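View pics/c2.png

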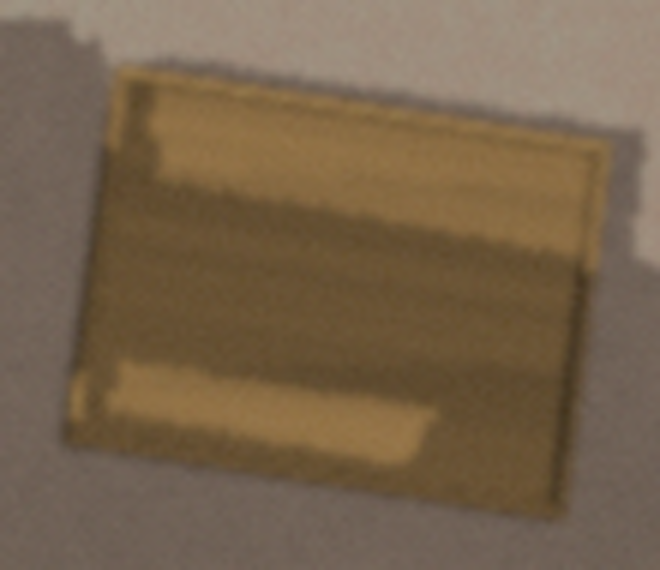

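View pics/c3.png

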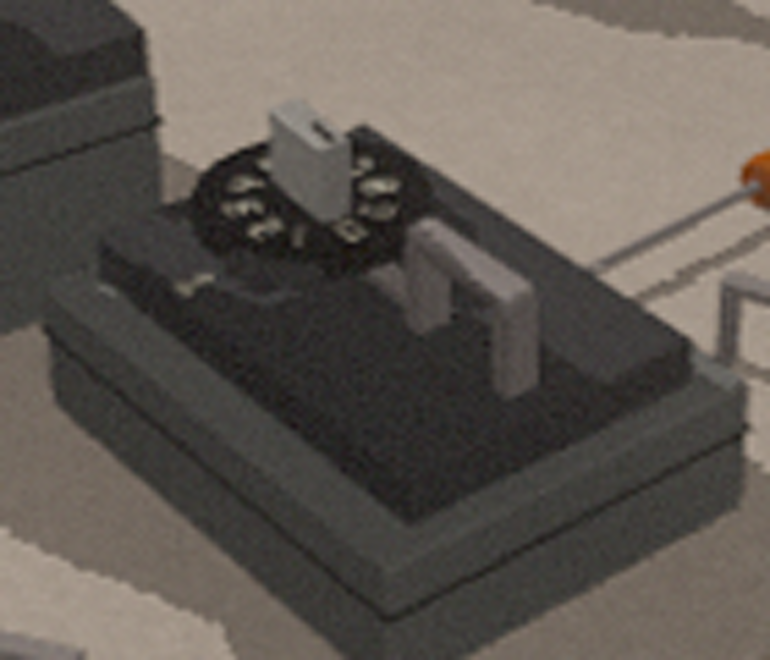

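Run:
```python
from h import *
m=load('top0')
c=lambda x,y,z:atz(m,205+x/7,165+y/7,z).round(1)
b0,b1=c(195,283,130),c(316,289,130);ctr=(b0+b1)/2
disc=(c(127,300,96)+c(395,292,96))/2; disc2=(c(262,160,96)+c(255,437,96))/2
print('bar',b0,b1,ctr,np.hypot(*(b1-b0)[:2]),'disc',disc,disc2)
s0,s1=c(458,282,110),c(641,280,110);s0b=c(458,282,115)
s0,s1=c(458,282,115),c(641,280,115)
print('sh',s0,s1,(s0+s1)/2,np.hypot(*(s1-s0)[:2]))
i=c(263,462,80);print('idx',i)
print('box',[c(*p,60) for p in((78,65),(706,62),(718,545),(85,558))])
a=np.arctan2(*(i-ctr)[1::-1]);z=np.arctan2(*(b1-ctr)[1::-1]);print('val',(z-a)%(2*np.pi),'zero dir',z,'idx dir',a)
t=lambda x,y:atz(m,320+x/6,165+y/6,18).round(1)
T=[t(*p) for p in((115,65),(610,142),(563,522),(68,440))];print(T,sum(T)/4)
print(np.hypot(*(T[0]-T[1])[:2]),np.hypot(*(T[1]-T[2])[:2]))
for p in((255,286),(550,281)):print(dep(m,205+p[0]/7,165+p[1]/7))
```

```text
bar [549.7  75.2 130. ] [548.8  36.5 130. ] [549.25  55.85 130.  ] 38.71046370169183 disc [549.7  55.5  96. ] [549.    56.35  96.  ]
sh [553.9  -9.2 115. ] [556.2 -68.8 115. ] [555.05 -39.   115.  ] 59.6443626841632
idx [495.6  53.9  80. ]
box [array([631.7, 122.4,  60. ]), array([638.9, -94.2,  60. ]), array([ 472.2, -101. ,   60. ]), array([462.7, 114. ,  60. ])]
val 1.5112140054435368 zero dir -1.594047949605362 idx dir -3.1052619550488987
[array([ 644. , -182.5,   18. ]), array([ 617. , -392.3,   18. ]), array([ 457. , -371.1,   18. ]), array([ 486. , -164.3,   18. ])] [ 551.   -277.55   18.  ]
211.53023424560376 161.39838908737596
[549.36711273  56.06762744 129.11458795]
[554.361472   -38.85046619 121.08014806]
```

The measurements agree: dial to shackle is 95 mm, and the bar, crossbar and tray sizes match. The dial reads about 1.51, so it needs about +1.00 rad (57°). I'll start by turning the tool and rising a little.

```bash
cat >> h.py <<'E'
def st():
    s=ctrl.state();M=R.from_quat(s['ee_rot']).as_matrix();return s,M
def go(x,y,z,yaw=None):
    s,M=st();d=M.T@(np.array([x,y,z])-s['tcp_pos'])/30
    yw=np.degrees(np.arctan2(M[1,0],M[0,0]))
    print('t',s['clock'],'tcp',s['tcp_pos'].round(1),'yaw',yw.round(2),'gap',s['finger_gap'].round(1),'F',s['wrist_force'].round(1),'tilt',M[:,2].round(3),'q',s['joint_pos'].round(2));print('units',d.round(3),'turn', None if yaw is None else round((yw-yaw)/5,3))
E
python3 -m crank '[[0,0,-0.5,1],[0,0,-0.5,1],[0,0,0,1],[0,0,0,1],[0,0,0,1],[0,0,0,1],[0,0,0,1],[0,0,0,1],[0,0,0,1],[0,0,0,1],[0,0,0,1],[0,0,0,1]]' 0 40
python3 -c "
from h import *
go(549.3,56,250,-1.3)"
```

```text
clock: 1.35
tcp_pos: [255.8, 567.1, 268.9]
ee_rot: [1.0, 0.029, -0.002, 0.004]
wrist_force: [-0.6, 0.1, -0.1]
finger_gap: 85.4Traceback (most recent call last):
  File "<string>", line 3, in <module>
    go(549.3,56,250,-1.3)
    ~~^^^^^^^^^^^^^^^^^^^
  File "h.py", line 22, in go
    print('t',s['clock'],'tcp',s['tcp_pos'].round(1),'yaw',yw.round(2),'gap',s['finger_gap'].round(1),'F',s['wrist_force'].round(1),'tilt',M[:,2].round(3),'q',s['joint_pos'].round(2));print('units',d.round(3),'turn', None if yaw is None else round((yw-yaw)/5,3))
                                                                             ^^^^^^^^^^^^^^^^^^^^^
AttributeError: 'float' object has no attribute 'round'
```

```bash
sed -i "s/s\['finger_gap'\].round(1)/round(float(s['finger_gap']),1)/" h.py
python3 -c "
from h import *
go(549.3,56,250,-1.3)"
```

```text
t 1.35 tcp [255.8 567.1 268.9] yaw 3.35 gap 85.4 F [-0.6  0.1 -0.1] tilt [-0.004 -0.008 -1.   ] q [ 1.14  0.33  1.61 -0.    1.22  1.09]
units [ 8.773 17.574  0.733] turn 0.93
```

```bash
python3 -m crank '[[0.5,1,0,0.93],[0.5,1,0,0],[0.5,1,0,0],[0.5,1,0,0],[0.5,1,0,0],[0.5,1,0,0],[0.5,1,0,0],[0.5,1,0,0],[0.5,1,0,0],[0.5,1,0,0],[0.5,1,0,0],[0.5,1,0,0]]'
python3 -c "
from h import *
go(549.3,56,250,-1.3)"
```

```text
clock: 2.55
tcp_pos: [430.9, 192.2, 268.6]
ee_rot: [1.0, -0.012, -0.003, 0.005]
wrist_force: [-0.4, -0.3, -0.2]
finger_gap: 85.7
t 2.55 tcp [430.9 192.2 268.6] yaw -1.33 gap 85.7 F [-0.4 -0.3 -0.2] tilt [-0.006 -0.01  -1.   ] q [ 0.42  0.09  1.91 -0.01  1.15  0.45]
units [4.054 4.442 0.64 ] turn -0.006
```

```bash
python3 -m crank '[[0.8,0.9,0,0],[0.8,0.9,0,0],[0.8,0.9,0,0],[0.8,0.9,0,0],[0.8,0.8,0,0],[0,0,0,0]]'
python3 -c "
from h import *
go(549.3,56,200,-1.3)
m=grab('wrist','w1');go(549.3,56,200,-1.3)"
```

```text
clock: 3.15
tcp_pos: [552.0, 47.4, 268.7]
ee_rot: [1.0, -0.013, -0.003, 0.005]
wrist_force: [0.4, 1.1, -0.1]
finger_gap: 85.4
t 3.15 tcp [552.   47.4 268.7] yaw -1.51 gap 85.4 F [ 0.4  1.1 -0.1] tilt [-0.006 -0.011 -1.   ] q [ 0.09  0.22  1.75 -0.01  1.17  0.12]
units [-0.084 -0.308  2.287] turn -0.041
t 3.2 tcp [550.5  48.5 268.5] yaw -1.5 gap 85.7 F [-0.5  0.4  0.2] tilt [-0.007 -0.01  -1.   ] q [ 0.09  0.22  1.76 -0.01  1.17  0.12]
units [-0.032 -0.27   2.281] turn -0.041
```

View pics/w1.png

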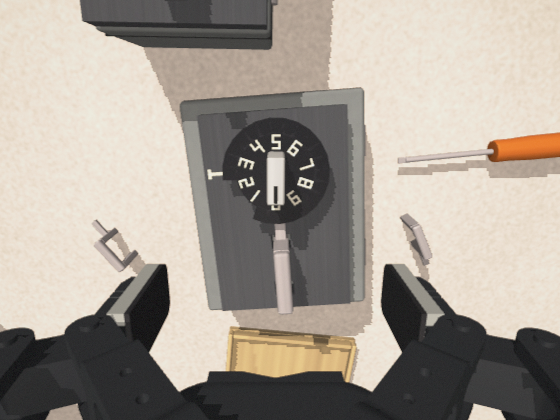

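The wrist view shows the dial at (276,170), with the index T at (213,174) between 2 and 3. The shackle is at (284,260).

```bash
python3 -c "
from h import *
crop('w1',175,85,375,325,2.4,'c4');crop('w1',205,110,345,230,5.5,'c5')"
```

```text
(no output)
```

View pics/c5.png

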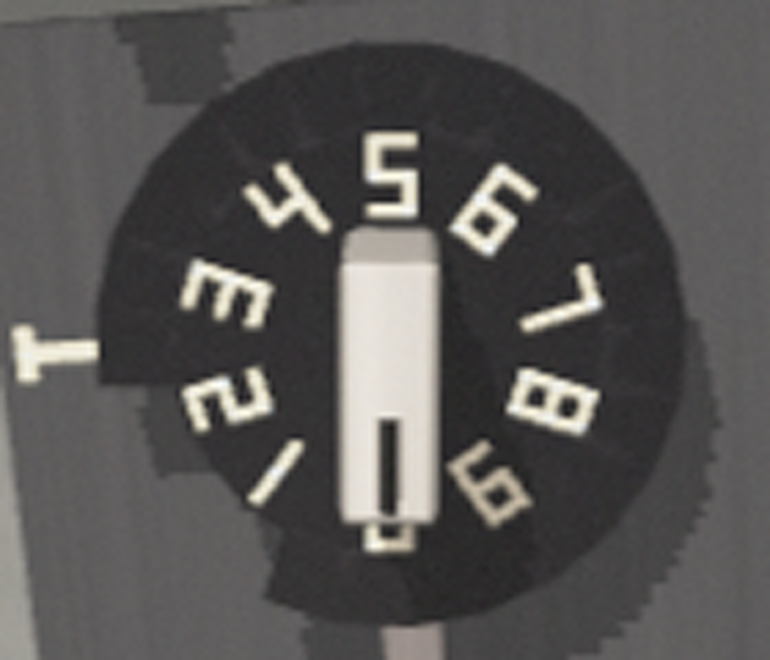

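View pics/c4.png

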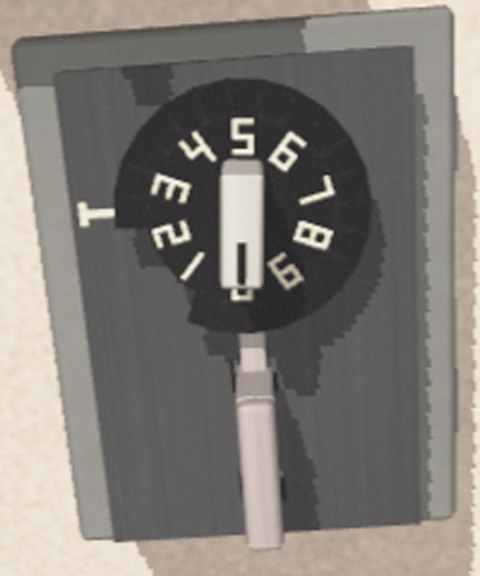

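Run:
```python
from h import *
m=load('w1')
c=lambda x,y,z:atz(m,205+x/5.5,110+y/5.5,z)
b5,b0=c(389,262,130),c(389,520,130);ctr=(b0+b5)/2
disc=(c(100,330,96)+c(685,330,96))/2;disc2=(c(390,40,96)+c(390,625,96))/2
print(ctr.round(1),np.hypot(*(b0-b5)[:2]),disc.round(1),disc2.round(1))
i=c(55,351,80);print('idx',i)
four,nine=c(288,200,96),c(488,483,96);three,eight=c(226,293,96),c(553,402,96);print((four+nine)/2,(three+eight)/2)
C=ctr;an=lambda p:np.degrees(np.arctan2(*(p-C)[1::-1]))
for k,p in(('idx',i),('0',b0),('4',four),('3',three),('2',c(230,400,96)),('1',c(276,472,96)),('8',eight)):print(k,an(p))
d=lambda x,y,z:atz(m,175+x/2.4,85+y/2.4,z)
s0,s1=d(257,400,115),d(266,547,115);print('sh',s0,s1,(s0+s1)/2,np.hypot(*(s1-s0)[:2]))
print(np.degrees(np.arctan2(*((s0+s1)/2-C)[1::-1])),np.degrees(np.arctan2(*(s1-s0)[1::-1])))
```

```text
[551.6  56.4 130. ] 36.87852386893244 [552.1  58.6  96. ] [551.7  56.2  96. ]
idx [496.40301479  53.30802209  80.        ]
[551.67743132  56.30302049  96.        ] [551.76956803  55.74686413  96.        ]
idx -176.82961217507116
0 -91.48935559670602
4 123.28446439187582
3 160.93754227566936
2 -161.84798457105708
1 -132.61104172463874
8 -21.3100545496601
sh [555.33739252  -9.00757288 115.        ] [557.47804691 -69.55437538 115.        ] [556.40771972 -39.28097413 115.        ] 60.58463248665384
-87.132403920717 -87.97513013756314
```

```bash
python3 -m crank '[[0,-0.25,0.9,0],[0,0,0.9,0],[0,0,0.9,0],[0,0,0.9,0],[0,0,0.5,0],[0,0,0,0]]'
python3 -c "
from h import *
go(551,56.2,112,-1.4)"
```

```text
clock: 3.8
tcp_pos: [545.7, 59.4, 141.8]
ee_rot: [1.0, -0.012, -0.004, 0.004]
wrist_force: [-0.8, 0.1, -0.6]
finger_gap: 85.5
t 3.8 tcp [545.7  59.4 141.8] yaw -1.43 gap 85.5 F [-0.8  0.1 -0.6] tilt [-0.009 -0.008 -1.   ] q [ 0.11  0.36  1.88 -0.01  0.91  0.14]
units [0.188 0.094 0.992] turn -0.006
```

```bash
python3 -m crank '[[0.18,0.1,0.3,0],[0,0,0.3,0],[0,0,0.3,0],[0,0,0.06,0],[0,0,0,0]]'
python3 -c "
from h import *
go(551,56.2,112,-1.4);grab('side','s1');crop('s1',210,150,350,270,5.5,'c6')"
```

```text
clock: 4.3
tcp_pos: [551.7, 57.3, 113.1]
ee_rot: [1.0, -0.012, -0.003, 0.004]
wrist_force: [-0.2, 0.3, -0.5]
finger_gap: 85.3
t 4.3 tcp [551.7  57.3 113.1] yaw -1.35 gap 85.3 F [-0.2  0.3 -0.5] tilt [-0.006 -0.008 -1.   ] q [ 0.1   0.41  1.89 -0.01  0.85  0.13]
units [-0.024  0.037  0.036] turn 0.009
```

View pics/c6.png

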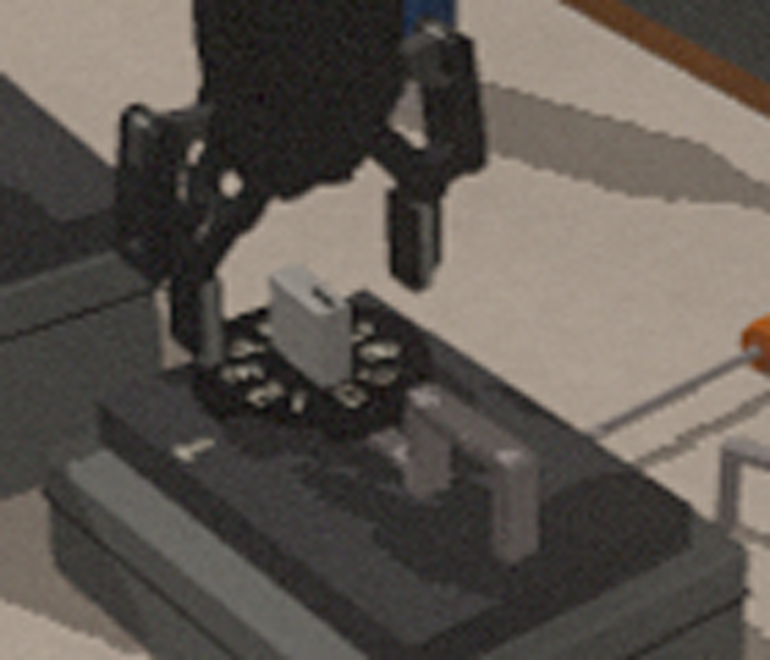

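The fingers straddle the bar (around (310,320) in the crop) and are clear of the disc. I'll close at 40 N.

```bash
python3 -m crank '[[0,0,0,0],[0,0,0,0],[0,0,0,0],[0,0,0,0],[0,0,0,0],[0,0,0,0],[0,0,0,0],[0,0,0,0]]' 1 40
python3 -c "
from h import *
go(551,56.2,112,-1.4)"
```

```text
clock: 5.15
tcp_pos: [551.8, 57.3, 114.7]
ee_rot: [1.0, -0.012, -0.002, 0.004]
wrist_force: [-0.1, 1.0, 1.0]
finger_gap: 13.1
t 5.15 tcp [551.8  57.3 114.7] yaw -1.37 gap 13.1 F [-0.1  1.   1. ] tilt [-0.005 -0.007 -1.   ] q [ 0.1   0.4   1.89 -0.01  0.86  0.13]
units [-0.026  0.035  0.089] turn 0.005
```

```bash
python3 -m crank '[[0,0,0,-0.8],[0,0,0,-0.8],[0,0,0,-0.8],[0,0,0,-0.8],[0,0,0,-0.8],[0,0,0,-0.8]]'
python3 -c "
from h import *
go(551.8,57.3,113,56.4)"
```

```text
clock: 5.75
tcp_pos: [551.5, 57.2, 114.7]
ee_rot: [0.979, 0.203, -0.003, 0.003]
wrist_force: [-2.2, -0.2, 1.0]
finger_gap: 13.5
t 5.75 tcp [551.5  57.2 114.7] yaw 23.44 gap 13.5 F [-2.2 -0.2  1. ] tilt [-0.005 -0.007 -1.   ] q [ 0.1   0.4   1.89 -0.01  0.86 -0.3 ]
units [0.01  0.001 0.055] turn -6.592
```

```bash
python3 -m crank '[[0,0,0,-0.8],[0,0,0,-0.8],[0,0,0,-0.8],[0,0,0,-0.8],[0,0,0,-0.8],[0,0,0,-0.8],[0,0,0,-0.8],[0,0,0,-0.8],[0,0,0,0]]'
python3 -c "
from h import *
go(551.8,57.3,113,56.4)
grab('wrist','w2')"
```

```text
clock: 6.65
tcp_pos: [551.2, 57.0, 114.7]
ee_rot: [0.88, 0.476, -0.004, 0.002]
wrist_force: [-1.9, 0.4, 0.9]
finger_gap: 13.0
t 6.65 tcp [551.2  57.  114.7] yaw 56.8 gap 13.0 F [-1.9  0.4  0.9] tilt [-0.005 -0.007 -1.   ] q [ 0.1   0.4   1.89 -0.01  0.86 -0.88]
units [0.019 0.01  0.056] turn 0.08
```

View pics/w2.png

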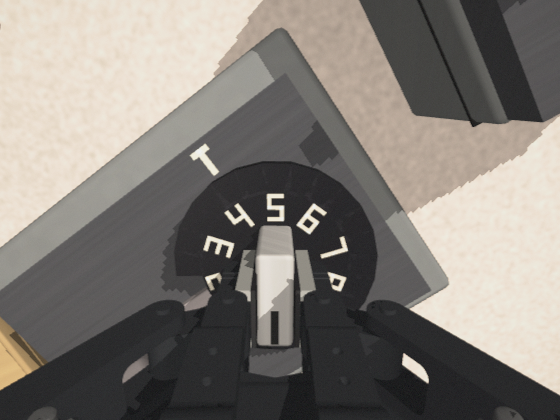

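The 4 (239,216) now lines up with the T (208,160). I'll release and rise, then check from above.

```bash
python3 -m crank '[[0,0,0,0],[0,0,0,0],[0,0,0,0],[0,0,0,0],[0,0,0,0],[0,0,0,0],[0,0,-0.6,0],[0,0,-1,0],[0,0,-1,0],[0,0,-1,0],[0,0,-1,0],[0,0,0,0]]' 0 40
python3 -c "
from h import *
go(556,-39,170,2.2)
grab('wrist','w3');crop('w3',130,60,430,300,2.6,'c7')"
```

```text
clock: 7.9
tcp_pos: [551.4, 58.0, 256.6]
ee_rot: [0.882, 0.472, -0.006, 0.001]
wrist_force: [-0.5, 0.1, -0.1]
finger_gap: 85.7
t 7.9 tcp [551.4  58.  256.6] yaw 56.34 gap 85.7 F [-0.5  0.1 -0.1] tilt [-0.009 -0.007 -1.   ] q [ 0.11  0.23  1.76 -0.01  1.15 -0.87]
units [-2.574  1.928  2.909] turn 10.829
```

View pics/c7.png

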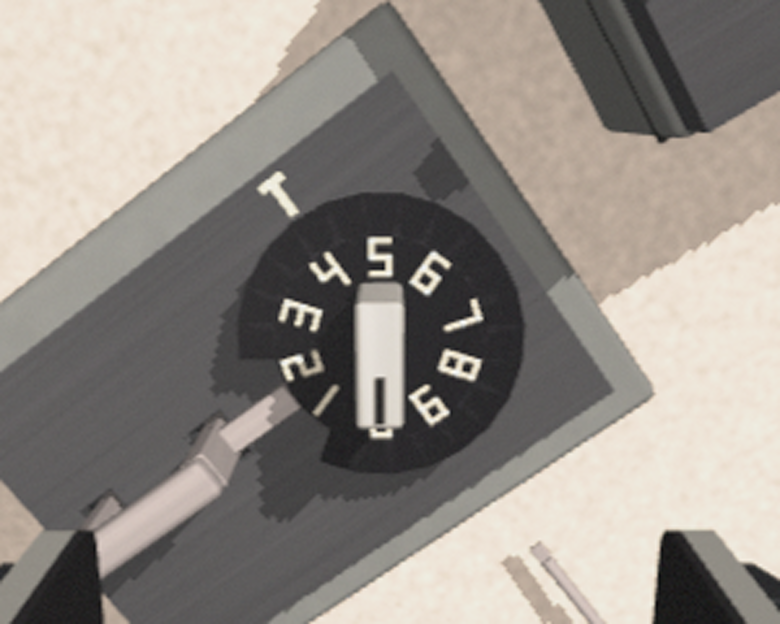

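The 4 points at the T and the shackle's tab sits in the rim notch. I'll check the angle numerically.

Run:
```python
from h import *
m=load('w3')
c=lambda x,y,z:atz(m,130+x/2.6,60+y/2.6,z)
b5,b0=c(379,301,130),c(379,428,130);C=(b0+b5)/2
an=lambda p,C=C:np.degrees(np.arctan2(*(p-C)[1::-1]))
i=c(284,200,80);f,n=c(330,270,96),c(428,405,96)
print(C,'idx',an(i),'0',an(b0),'val',(an(b0)-an(i))%360,'(144)','4-9',an(f,n))
```

```text
[551.08868526  56.44724884 130.        ] idx -176.98893449974187 0 -33.6389777342064 val 143.34995676553547 (144) 4-9 -178.3758411699987
```

The dial reads about 143° against a target of 144°. Next is the shackle grip at about (555.2, -38.5, 115), with yaw 2.2.

```bash
python3 -m crank '[[0,0,0,1],[0,0,0,1],[0,0,0,1],[0,0,0,1],[0,0,0,1],[0,0,0,1],[0,0,0,1],[0,0,0,1],[0,0,0,1],[0,0,0,1],[0,0,0,0.9],[0,0,0,0]]'
python3 -c "
from h import *
go(555.2,-38.5,170,2.2)"
```

```text
clock: 9.15
tcp_pos: [541.6, 56.8, 238.0]
ee_rot: [1.0, -0.004, -0.017, 0.005]
wrist_force: [0.1, 0.3, 0.6]
finger_gap: 85.6
t 9.15 tcp [541.6  56.8 238. ] yaw -0.44 gap 85.6 F [0.1 0.3 0.6] tilt [-0.034 -0.01  -0.999] q [ 0.11  0.25  1.79 -0.01  1.14  0.12]
units [0.555 3.151 2.283] turn -0.528
```

```bash
python3 -m crank '[[0.15,0.8,0,-0.5],[0.15,0.8,0.3,0],[0.15,0.8,0.3,0],[0.1,0.7,0.3,0],[0,0,0.3,0],[0,0,0,0]]'
python3 -c "
from h import *
go(555.2,-38.5,150,2.2)
grab('wrist','w4')"
```

```text
clock: 9.75
tcp_pos: [557.2, -38.2, 195.6]
ee_rot: [0.999, 0.027, -0.021, 0.004]
wrist_force: [-0.3, -0.3, -0.0]
finger_gap: 85.4
t 9.75 tcp [557.2 -38.2 195.6] yaw 3.05 gap 85.4 F [-0.3 -0.3 -0. ] tilt [-0.042 -0.01  -0.999] q [-0.06  0.32  1.79 -0.01  1.07 -0.11]
units [-0.004 -0.005  1.523] turn 0.171
```

View pics/w4.png

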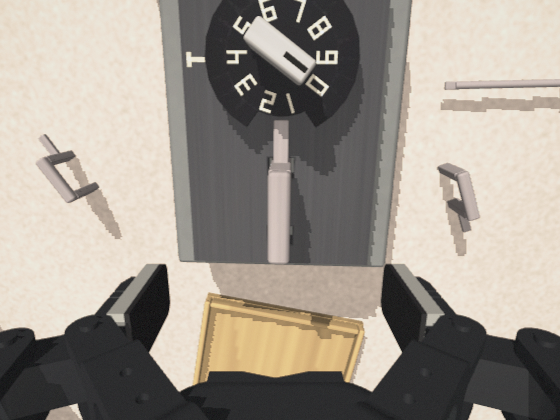

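Run:
```python
from h import *
m=load('w4')
a,b=atz(m,280.5,172,120),atz(m,278,262,120);print(a,b,(a+b)/2,dep(m,279,220))
a,b=atz(m,269,240,120),atz(m,290,240,120);print(a,b)
go(555.2,-38.5,107,2.2)
```

```text
[555.23856339  -8.71047049 120.        ] [556.9693994  -66.24784091 120.        ] [556.1039814 -37.4791557 120.       ] [556.03428607 -38.13525096 120.53577565]
[550.59125675 -51.78134896 120.        ] [563.53081624 -50.87393155 120.        ]
t 9.8 tcp [557.6 -38.1 196.3] yaw 3.08 gap 85.1 F [ 0.1  0.2 -0.7] tilt [-0.041 -0.01  -0.999] q [-0.06  0.32  1.79 -0.01  1.07 -0.11]
units [ 0.043 -0.012  2.977] turn 0.175
```

```bash
python3 -m crank '[[0.06,0,0.5,0.17],[0,0,0.5,0],[0,0,0.5,0],[0,0,0.5,0],[0,0,0.3,0],[0,0,0,0]]'
python3 -c "
from h import *
go(555.7,-38.3,107,2.2)"
```

```text
clock: 10.4
tcp_pos: [556.7, -34.0, 122.7]
ee_rot: [1.0, 0.021, -0.02, 0.004]
wrist_force: [-0.9, 0.5, 0.2]
finger_gap: 85.1
t 10.4 tcp [556.7 -34.  122.7] yaw 2.41 gap 85.1 F [-0.9  0.5  0.2] tilt [-0.039 -0.009 -0.999] q [-0.06  0.41  1.85 -0.01  0.92 -0.09]
units [-0.018  0.139  0.527] turn 0.042
```

```bash
python3 -m crank '[[0,0.14,0.27,0],[0,0,0.25,0],[0,0,0,0]]'
python3 -c "
from h import *
go(555.7,-38.3,107,2.2)"
python3 -m crank '[[0,0,0,0],[0,0,0,0],[0,0,0,0],[0,0,0,0],[0,0,0,0],[0,0,0,0],[0,0,0,0],[0,0,0,0]]' 1 60
python3 -c "
from h import *
go(555.7,-38.3,107,2.2)"
```

```text
clock: 10.7
tcp_pos: [556.9, -38.0, 106.7]
ee_rot: [1.0, 0.022, -0.019, 0.004]
wrist_force: [-0.5, 1.0, 0.3]
finger_gap: 85.2
t 10.7 tcp [556.9 -38.  106.7] yaw 2.46 gap 85.2 F [-0.5  1.   0.3] tilt [-0.038 -0.009 -0.999] q [-0.06  0.43  1.86 -0.02  0.88 -0.1 ]
units [-0.04   0.007 -0.009] turn 0.051
clock: 11.5
tcp_pos: [557.8, -38.2, 108.1]
ee_rot: [1.0, 0.021, -0.018, 0.004]
wrist_force: [0.3, 0.4, -0.5]
finger_gap: 13.2
t 11.5 tcp [557.8 -38.2 108.1] yaw 2.43 gap 13.2 F [ 0.3  0.4 -0.5] tilt [-0.035 -0.009 -0.999] q [-0.06  0.43  1.86 -0.01  0.88 -0.1 ]
units [-0.07  -0.001  0.038] turn 0.046
```

The shackle is gripped at 13.2 mm. I'll lift it gently and watch the force.

```bash
python3 -m crank '[[-0.01,0,-0.3,0],[-0.01,0,-0.3,0],[-0.01,0,-0.3,0]]'
python3 -c "
from h import *
go(555.7,-38.3,107,2.2)"
```

```text
clock: 11.8
tcp_pos: [556.9, -37.9, 135.7]
ee_rot: [1.0, 0.021, -0.019, 0.004]
wrist_force: [-0.2, -0.4, -1.8]
finger_gap: 12.5
t 11.8 tcp [556.9 -37.9 135.7] yaw 2.43 gap 12.5 F [-0.2 -0.4 -1.8] tilt [-0.038 -0.009 -0.999] q [-0.06  0.39  1.84 -0.01  0.94 -0.1 ]
units [-0.002  0.003  0.957] turn 0.046
```

```bash
python3 -m crank '[[-0.01,0,-0.5,0],[-0.01,0,-0.6,0],[-0.02,0,-0.8,0],[0,0,-0.8,0],[0,0,-0.5,0],[0,0,0,0]]'
python3 -c "
from h import *
go(551,-277.5,150)
grab('side','s2');grab('wrist','w5')"
```

```text
clock: 12.4
tcp_pos: [560.1, -37.1, 241.6]
ee_rot: [1.0, 0.021, -0.017, 0.004]
wrist_force: [0.5, -0.1, -1.5]
finger_gap: 13.1
t 12.4 tcp [560.1 -37.1 241.6] yaw 2.43 gap 13.1 F [ 0.5 -0.1 -1.5] tilt [-0.033 -0.009 -0.999] q [-0.06  0.27  1.75 -0.01  1.15 -0.1 ]
units [-0.54   7.969  3.138] turn None
```

View pics/s2.png

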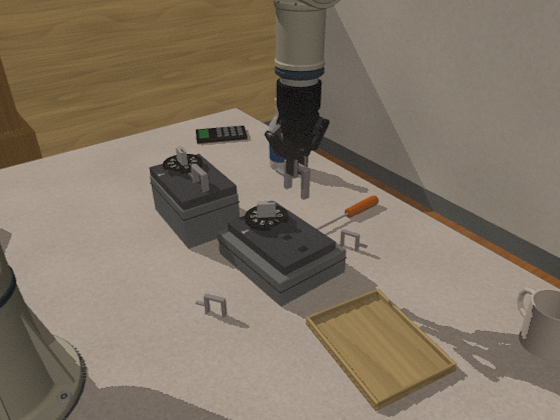

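View pics/w5.png

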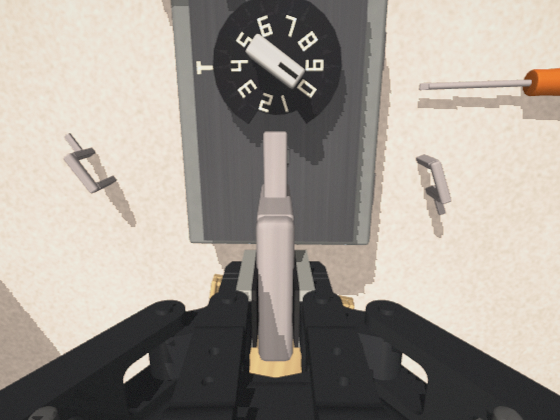

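The shackle is held at (297,178) in the side view, its holes are empty, and the dial is still on 4. I'll carry it to the tray now.

```bash
python3 -m crank '[[0,0.5,0,0],[0,0.8,0,0],[0,0.9,0,0],[0,0.9,0,0],[0,0.9,0,0],[0,0.9,0,0],[0,0.9,0,0],[0,0.9,0,0],[-0.1,0.7,0,0],[-0.1,0.3,0,0],[0,0,0,0]]'
python3 -c "
from h import *
go(551,-282,54)"
```

```text
clock: 13.6
tcp_pos: [554.5, -282.5, 227.2]
ee_rot: [0.999, 0.022, -0.028, 0.002]
wrist_force: [0.1, 0.3, -1.1]
finger_gap: 13.0
t 13.6 tcp [ 554.5 -282.5  227.2] yaw 2.5 gap 13.0 F [ 0.1  0.3 -1.1] tilt [-0.056 -0.005 -0.998] q [-0.46  0.39  1.62 -0.03  1.18 -0.49]
units [ 0.21  -0.035  5.771] turn None
```

```bash
python3 -m crank '[[0,0,0.6,0],[0,0,0.8,0],[0,0,0.8,0],[0,0,0.8,0],[0,0,0.8,0],[0,0,0.5,0],[0.1,0,0,0]]'
python3 -c "
from h import *
go(551,-282,54)
grab('side','s3');crop('s3',280,170,480,420,2.2,'c8')"
```

```text
clock: 14.3
tcp_pos: [548.3, -276.9, 92.0]
ee_rot: [0.999, 0.023, -0.03, -0.0]
wrist_force: [0.7, -0.6, -1.2]
finger_gap: 12.2
t 14.3 tcp [ 548.3 -276.9   92. ] yaw 2.62 gap 12.2 F [ 0.7 -0.6 -1.2] tilt [-0.059 -0.001 -0.998] q [-0.46  0.53  1.73 -0.03  0.93 -0.48]
units [0.158 0.176 1.26 ] turn None
```

View pics/c8.png

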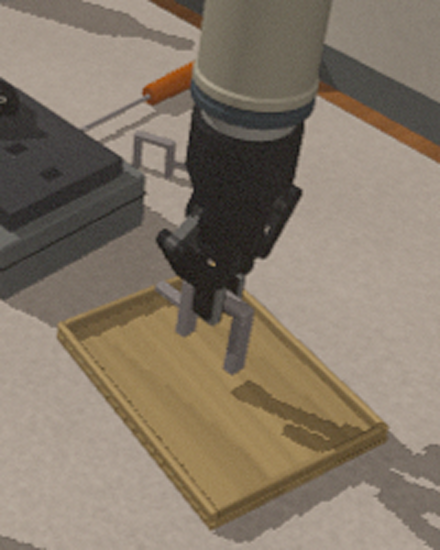

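The shackle is inside the tray outline, with its feet near (185,330) and (235,370). I'll lower it in small steps.

```bash
python3 -m crank '[[0.05,0.15,0.3,0],[0.05,0,0.3,0],[0,0,0.25,0],[0,0,0.1,0],[0,0,0.1,0],[0,0,0,0]]'
python3 -c "
from h import *
go(551,-282,54)"
```

```text
clock: 14.95
tcp_pos: [553.4, -282.0, 61.7]
ee_rot: [0.999, 0.023, -0.027, 0.001]
wrist_force: [0.4, -1.0, -1.9]
finger_gap: 13.0
t 14.95 tcp [ 553.4 -282.    61.7] yaw 2.67 gap 13.0 F [ 0.4 -1.  -1.9] tilt [-0.053 -0.004 -0.999] q [-0.46  0.58  1.73 -0.04  0.88 -0.48]
units [-0.068 -0.003  0.261] turn None
```

```bash
python3 -m crank '[[0,0,0.1,0],[0,0,0.1,0],[0,0,0,0]]'
python3 -m crank '[[0,0,0.06,0],[0,0,0.06,0],[0,0,0,0]]'
```

```text
clock: 15.25
tcp_pos: [553.4, -282.2, 55.8]
ee_rot: [0.999, 0.023, -0.026, 0.001]
wrist_force: [-0.2, -0.4, -2.1]
finger_gap: 12.8
clock: 15.55
tcp_pos: [554.4, -282.3, 54.5]
ee_rot: [0.999, 0.023, -0.025, 0.002]
wrist_force: [0.2, -0.3, -1.1]
finger_gap: 12.7
```

```bash
python3 -m crank '[[0,0,0.08,0],[0,0,0.08,0]]'
python3 -m crank '[[0,0,0.08,0],[0,0,0.08,0]]'
python3 -c "
from h import *
grab('side','s4');crop('s4',280,170,480,420,2.2,'c9')"
```

```text
clock: 15.75
tcp_pos: [555.6, -282.4, 53.8]
ee_rot: [0.999, 0.023, -0.024, 0.002]
wrist_force: [-7.6, 6.8, 31.3]
finger_gap: 12.5
clock: 15.95
tcp_pos: [555.6, -282.4, 53.8]
ee_rot: [0.999, 0.023, -0.024, 0.002]
wrist_force: [-6.6, 4.6, 25.0]
finger_gap: 13.0
```

View pics/c9.png

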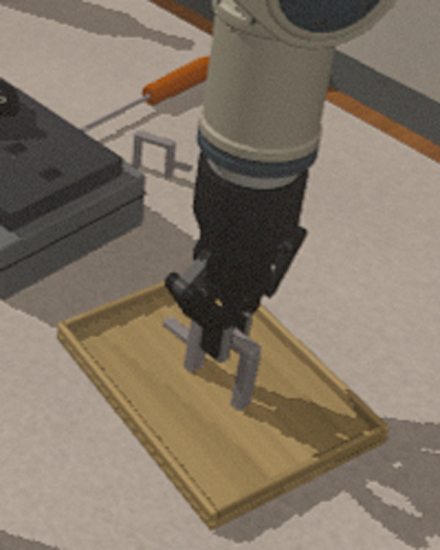

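The shackle is standing on the tray floor, with 25 N of contact. I'll relieve that a little, open, and rise.

```bash
python3 -m crank '[[0,0,-0.02,0],[0,0,0,0]]'
python3 -m crank '[[0,0,0,0],[0,0,0,0],[0,0,0,0],[0,0,0,0],[0,0,0,0],[0,0,0,0],[0,0,-0.3,0],[0,0,-0.8,0],[0,0,-0.9,0],[0,0,-0.9,0],[0,0,-0.9,0],[0,0,0,0]]' 0
python3 -m crank '[[0,0,-0.8,0],[0,0,-0.8,0],[0,0,0,0],[0,0,0,0],[0,0,0,0]]'
python3 -c "
from h import *
go(555,-282,200)
grab('side','s5');grab('wrist','w6');grab('top','t5')"
```

```text
clock: 16.2
tcp_pos: [556.0, -282.5, 55.4]
ee_rot: [0.999, 0.023, -0.023, 0.002]
wrist_force: [0.3, -0.9, -0.3]
finger_gap: 12.9
clock: 17.4
tcp_pos: [561.2, -281.7, 174.3]
ee_rot: [0.999, 0.023, -0.024, 0.002]
wrist_force: [0.4, -1.2, -1.0]
finger_gap: 85.3
clock: 17.9
tcp_pos: [562.4, -280.8, 223.4]
ee_rot: [0.999, 0.023, -0.025, 0.002]
wrist_force: [0.1, 1.1, -1.0]
finger_gap: 85.4
t 17.9 tcp [ 562.4 -280.8  223.4] yaw 2.64 gap 85.4 F [ 0.1  1.1 -1. ] tilt [-0.049 -0.005 -0.999] q [-0.45  0.4   1.61 -0.03  1.17 -0.49]
units [-0.211  0.025  0.79 ] turn None
```

View pics/s5.png

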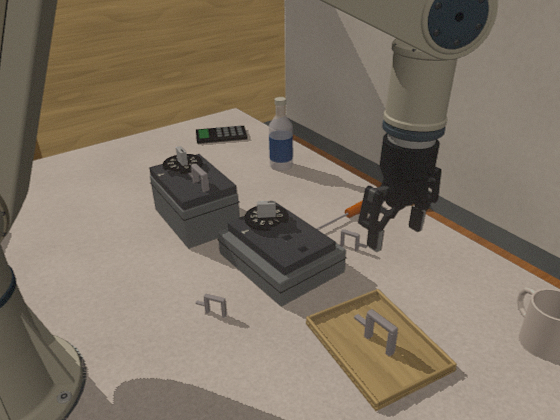

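View pics/w6.png

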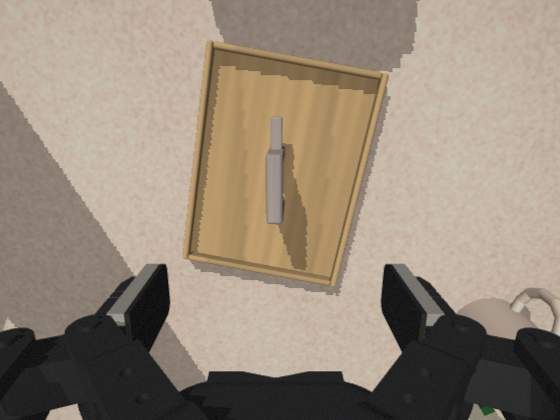

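View pics/t5.png

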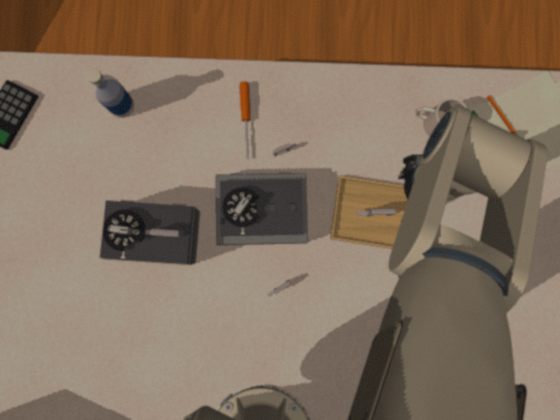

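The shackle stands in the middle of the tray, at (381,330) in the side view and (275,185) in the wrist view. Both dials look right and the gripper is clear, so I'll hand in.

```bash
python3 -c "
from h import *
m=load('w6');print(atz(m,275,187,66))
workorder.sign_off();go(555,-282,200)"
```

```text
[ 553.8398159  -279.68759906   66.        ]
the job is handed in; nothing more can be done
the job is handed in; nothing more can be done
```

The job is handed in. I turned the low box's dial about 58° counterclockwise in one grasp. I then lifted the shackle out, set it standing in the plywood tray while still gripped, and released it. The sign-off gives no verdict.

**Last checks:**
- **Dial:** after release it measured about 143° against 144° for number 4. The last pictures show it unchanged.
- **Shackle:** it stands about 3 mm from the tray centre I measured.
- **Other box:** its dial looks unturned by eye in the top and side pictures. I did not measure it.
- **Robot:** the gripper was open and well clear of everything, at a clock of about 18 s of the 45 s allowed.

**Imperfections:** the tool drifted to about a 3° tilt during the run. Setting the shackle down briefly pressed at about 31 N at the wrist, below the limits.

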